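# Fit up a ball finial to a picket bar for tacking

### The job

First push the loose square bar on the tacking jig home against both side pins and the end stop. Then lift the tong tray by its upright lug, keeping the ball in its pocket, and finish while still holding the tray up, level and still, with the ball centred on the bar's overhanging end to within 5 mm and touching it or at most 5 mm away, ready for the tack weld. Keep the bar home on its stops, do not put the tray down, and leave the hammer, wire brush and rivet tin alone.

Things in the scene. Friction and masses are not known exactly. Their poses are not given: they have to be found in the camera images.
- jig: Fixed tacking jig: a steel plate 160 (x) by 250 mm (y) on channel legs. Origin: on the bench under the plate's centre; the plate's top is 100 mm above it. +x points away from the bar to the side pins, +y along the home bar to its free end, z up. The home bar overhangs the plate's +y edge by 45 mm.
- jig_seat (a point): Point on the jig where the bar's centre lies when the bar is home, 8 mm above the plate; axes as the jig's. The two side pins, 12 mm in diameter, 22 mm tall, stand at x = +14 mm, y = -80 and +50 mm from here. The end stop, a flat strip 100 mm (x = -78 to +22 mm) by 22 mm (y), 26 mm tall, has its face at y = -130 mm.
- bar_mid (a point): Centre of the loose steel bar, 16 mm square, 260 mm long along its y, 0.4 to 0.7 kg. It starts on the jig's plate, 22 to 50 mm to the -x side of its seat, 10 to 35 mm too far to +y and up to 0.12 rad askew, its +y about along the jig's. It slides under a push of about 4 to 9 N and stays where it is left.
- bar_end (a point): Centre of the bar's free end face (the end that overhangs the plate, away from the end stop), 130 mm from bar_mid along the bar's +y; axes as for bar_mid.
- tray_grip (a point): Grip point on the tong tray's upright lug, 43 mm above the tray's underside. The lug is 12 mm thick along the tray's y, 32 mm wide along x, its top 63 mm above the underside. The tray is a steel pan 66 mm (x) by 220 mm (y) with 9 mm lips, from y = -122 to +98 mm of this point, 0.4 to 0.55 kg, starting flat on the bench; z up.
- tray_pocket (a point): Where the ball's centre lies when seated in the tray's pocket: 92 mm from the lug towards the tray's -y end, 37 mm above the underside. The pocket is a pipe stub of 26 mm bore, 33 mm outside, rim 16 mm above the underside; the ball only rests in its mouth and rolls out if the tray is tipped past about 0.5 rad or jerked.
- ball_center (a point): Centre of the loose hollow steel ball finial, 50 mm in diameter, 0.1 to 0.15 kg, starting seated in the tray's pocket.
- hammer: Bystander: hand hammer with a wooden handle, about 300 mm long, lying on the bench.
- brush: Bystander: wooden wire brush, about 255 mm long, lying on its back, bristles up.
- tin: Bystander: open tin of rivets, 68 mm in diameter, 45 mm tall.
Not all that is in view belongs to the job. Several things look just like the part that bears tray_grip: the one meant starts farthest to the robot's right.

How it is judged:
On the way, in this order (a step that is already met when the one before it is completed fails the run):
1. the bar is home against both pins and the end stop (x of bar_mid in the frame of jig_seat between -0.003 and 0.003 m and y of bar_mid in the frame of jig_seat between -0.003 and 0.003 m and z of bar_mid in the frame of jig_seat between -0.003 and 0.003 m and angle between the y axis of bar_mid and the y axis of jig_seat, either way round below 0.03 rad), for 0.2 s.
2. the tray is lifted 30 mm clear of the bench with the ball in its pocket (height (world z) of tray_grip above 0.073 m and distance between ball_center and tray_pocket below 0.008 m), for 0.2 s.
At the end, for the whole second after the job is handed in: Tray held in the air, level within 0.12 rad, still, touching neither jig nor bar; ball in its pocket, centred on the bar's axis within 6 mm, touching the bar's end or at most 6.5 mm short; bar home: centre within 3 mm of its seat, parallel within 0.03 rad (all of step 1 and distance between ball_center and tray_pocket below 0.008 m and x of ball_center in the frame of bar_end between -0.006 and 0.006 m and z of ball_center in the frame of bar_end between -0.006 and 0.006 m and y of ball_center in the frame of bar_end between 0.022 and 0.0315 m and angle between tray_grip's own z axis and vertical below 0.12 rad and height (world z) of tray_grip above 0.09 m and contact force between the fingers and tray above 2 N and contact force between tray and jig below 0.3 N and contact force between tray and bar below 0.3 N and linear speed of tray below 0.02 m/s); the arm keeps its last pose, push and grip.
It fails at once if the ball leaves its pocket in the tray (distance between ball_center and tray_pocket above 0.012 m).
It fails at once if the hammer, wire brush or rivet tin is moved more than 25 mm (distance of any of hammer, brush, tin from where it was at the start of the episode above 0.025 m).
It also fails if it takes over 69 s, if anything falls off the work surface, if the arm or the gripper's body presses on something with over 40 N, if the wrist force passes 120 N, or if a joint passes its speed limit or range.

### The arm

A 7-joint arm with a two-finger parallel gripper is mounted at the origin on the work surface. World frame = base frame: x ahead of the robot, y to its left, z up, the work surface at z = 0. Lengths are in m, angles in rad, forces in N, time in s.
With the tool pointing down it reaches from about 0.4 to 0.875 m from the base axis. Payload 19.3 kg.
Tool frame: the origin (TCP) lies on the centre line of the jaws, within the pads' length; the fingertips stand 14 mm ahead of it and the grasp point (between the pads) lies 5 mm behind it; y points along the fingers, x is the direction in which the jaws open and shut, and the axes are right-handed (so a half turn about y gives the same grasp; the last joint's range is limited). The gripper opens to 85 mm and grips with 20 to 120 N. Pads are 22 mm wide; open, the fingers measure 114 mm over their backs; the gripper's body (76 mm by 85 mm) begins 54 mm behind the grasp point. The pads swing forward as they close: fully open they stand 13 mm farther back than shut.
Start: joints at [-1.372, 0.521, -0.036, 1.599, 0.021, 1.021, -0.113], TCP at [0.166, 0.603, 0.245] pointing down, gripper open.
Joint ranges: [-2.91, 2.91], [-0.3, 2.13], [-1.5, 1.42], [0.17, 2.43], [-1.26, 4.41], [0.16, 1.93], [-2.52, 2.52]. Speed limits (rad/s): [1.89, 1.89, 2.39, 2.39, 3.01, 3.01, 3.01].

### API

Orientations are given as [roll, pitch, yaw] about the fixed x, y, z axes, in that order (R = Rz(yaw) Ry(pitch) Rx(roll)).
In Python, from workcell import monitor, grab_frame, workorder gives the robot as it stands.
- The arm moves only by the tool drive_tool, never from a script. Its argument "steps" is one flat list of numbers, 5 for each row, row after row: the finger opening in mm, from 0 to 85.4, then the shift along the world's x, y, z in mm, then the turn about the world's z in degrees. In form: [fingers, tx, ty, tz, twist, fingers, tx, ty, tz, twist, ...]. A call has exactly 5 rows; each row shifts and turns the commanded pose from where the row before left it; what a row does not reach is not made up. A row lasts 1/12 s, in which the tool goes at most 41.7 mm and 7.16 degrees, less where a joint would pass 70% of its speed; a pose out of reach is approached as far as the arm can. A call is refused whole if a number of a shift passes 41.7 or a number of a turn 7.16, either way. A call with a gripper value outside its range is refused whole. The fingers move at their own pace and stop on an object; "grip_force" is the grip in N (left out, the last holds). Time passes only in rows, so rows that do not move let the fingers close, or fill a call up. It gives the time, the measured TCP pose, the force and the opening at its end, in the units of the state.
- monitor.observe(): the state, without advancing time (a new reading comes with each control period).
- grab_frame(name): name is "side" or "top"; returns a dict with "frame" (420x560x3 uint8, red, green, blue), "vertical_fov" (degrees; the focal length in pixels is half the picture's height over the tangent of half this angle, whatever the lens; pixels are square), "cx", "cy" (the principal point, pixels), "k1" (the pictures are not rectified: a ray, as slopes to the right and down, at radius r is drawn at 1 + k1 r^2 times it, then the intrinsics apply), "xyz" and "orientation" of the camera in the world. Camera axes: x right, y down, z forward; pixel columns grow to the right and rows downward; lengths in m; the calibration is good to about 2 mm. A picture is of the moment at which its call begins. There is no depth.
- workorder.job_done(): hands the job in, once; it reports no verdict.
The state is a dict: "clock": time; "qpos": joint angles; "qd": joint speeds; "joint_efforts": joint torques, N m; "position": TCP position; "tool_rot": TCP orientation; "force": force on the tool from outside, world axes, zero at the start; "moment": the same for the moment, N m; "grip_width": finger opening in m.
Only numpy, scipy, OpenCV 4.12 (cv2) and the standard library are available. Lean on these libraries where they do the work, as an engineer would, in place of code of your own. Each camera call takes 0.05 s, during which the arm holds its last target. There are 200 camera calls.

## Working session

There is one attempt and no reset: what is moved stays moved. The work goes in short steps, Python scripts to look and compute and a tool call to move; the robot and the scene stay as the last step left them, time stands still between calls to the robot, and variables do not carry over. Pictures are saved under pics/ and viewed, about 8 in all and at most 12, crops included, and the job is handed in when it is done.

Besides the shell and the picture viewer there is one more tool, called after "Call:" as name(argument=value, ...) on one line, values as JSON. drive_tool: Moves the arm, as the interface text tells. Its arguments: {"type":"object","properties":{"steps":{"type":"array"},"grip_force":{"type":"number"}},"required":["steps"]}

```bash
mkdir -p pics; ls
cat > h.py <<'E'
import numpy as np, cv2
from workcell import monitor, grab_frame, workorder
from scipy.spatial.transform import Rotation as R
def rot(o):
    o=np.array(o,float)
    return R.from_euler('xyz',o).as_matrix() if o.shape==(3,) else (o if o.shape==(3,3) else R.from_quat(o).as_matrix())
def cam(g):
    h=g['frame'].shape[0]; f=h/2/np.tan(np.radians(g['vertical_fov'])/2)
    return f,rot(g['orientation']),np.array(g['xyz'])
def plane(g,u,v,z):
    f,Rm,c=cam(g); d=np.array([(u-g['cx'])/f,(v-g['cy'])/f]); s=d.copy()
    for _ in range(30): s=d/(1+g['k1']*(s@s))
    r=Rm@np.array([s[0],s[1],1]); return c+r*(z-c[2])/r[2]
def proj(g,p):
    f,Rm,c=cam(g); q=Rm.T@(np.array(p)-c); s=q[:2]/q[2]; s=s*(1+g['k1']*(s@s))
    return s*f+[g['cx'],g['cy']]
def snap(n,fn):
    g=grab_frame(n); cv2.imwrite('pics/'+fn,g['frame'][:,:,::-1]); np.save('pics/'+fn+'.npy',g,allow_pickle=True); return g
def load(fn): return np.load('pics/'+fn+'.npy',allow_pickle=True).item()
E
python3 - <<'E'
from h import *
for n in('top','side'):
    g=snap(n,n+'1.png'); print({k:v for k,v in g.items() if k!='frame'})
print(monitor.observe())
E
```

```text
pics
{'vertical_fov': 51.63517862181538, 'cx': 285.8276397922339, 'cy': 201.84849963833446, 'k1': -0.03058215975172807, 'xyz': array([0.35288797, 0.13353168, 1.29936474]), 'orientation': array([-2.99432339e+00, -2.57938363e-03, -1.57151524e+00])}
{'vertical_fov': 43.30932098495533, 'cx': 278.118227255497, 'cy': 210.51222411617061, 'k1': -0.00017022851866672513, 'xyz': array([ 0.37256101, -0.7594038 ,  1.17930266]), 'orientation': array([-2.44473015, -0.00467065, -0.18884115])}
{'clock': 0.1, 'qpos': array([-1.37216203,  0.52199705, -0.03631947,  1.59991667,  0.0211769 ,
        1.021088  , -0.11280238]), 'qd': array([ 0.00052535, -0.0013655 ,  0.00111112, -0.00107708,  0.00151225,
       -0.00072422, -0.00146386]), 'joint_efforts': array([ 3.82337370e-03, -9.28470683e+01,  1.98453382e+00, -3.70536554e+01,
        1.82324101e-02,  5.14083556e-03,  5.60415253e-05]), 'position': array([0.16596141, 0.60228085, 0.24476908]), 'tool_rot': array([-1.57085091e+00,  1.02367043e-03,  1.30192904e+00]), 'force': array([-0.62257926,  0.87791301,  0.13842136]), 'moment': array([0.04693209, 0.01448185, 0.03068912]), 'grip_width': 0.08537801922741692}
```

View pics/top1.png

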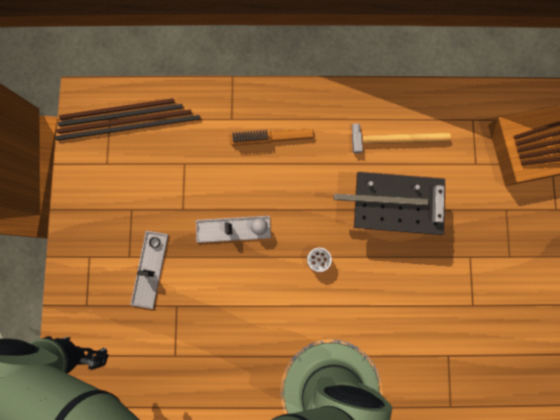

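View pics/side1.png

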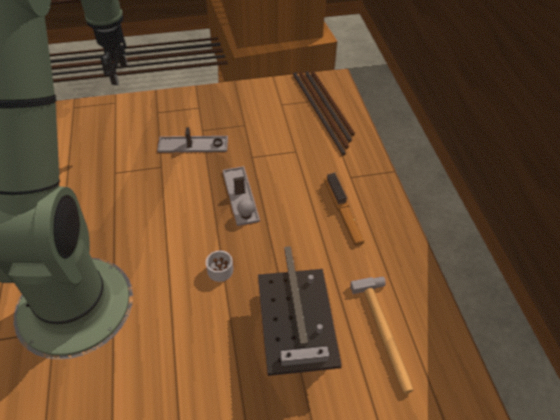

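The top view shows the jig at about (400,203), its pins at (371,184) and (418,188), and the stop at (438,203). The bar's free end is at (335,197). The tray with the ball, which is the rightmost, has its lug at (228,229) and its ball at (259,227). The tin is at (319,260), and the hammer and brush are at the far side.

Run:
```python
from h import *
g=load('top1.png')
def up(x0,y0,w,h,s): return cv2.resize(g['frame'][y0:y0+h,x0:x0+w,::-1],None,fx=s,fy=s,interpolation=cv2.INTER_CUBIC)
a=up(325,165,130,75,6)[:,:,:]; b=up(190,210,90,40,6)
c=np.zeros((450,780,3),np.uint8); c[:450,:780]=a
cv2.imwrite('pics/jig.png',c); cv2.imwrite('pics/tray.png',b)
hsv=cv2.cvtColor(g['frame'],cv2.COLOR_RGB2HSV)
# low-saturation blobs
m=((hsv[...,1]<90)).astype(np.uint8)
for nm,(x0,y0,x1,y1),z in (('jig',(325,160,455,245),.1),('tray',(190,205,280,250),.005)):
    mm=np.zeros_like(m); mm[y0:y1,x0:x1]=m[y0:y1,x0:x1]
    cs,_=cv2.findContours(mm,0,2); k=max(cs,key=cv2.contourArea)
    bx=cv2.boxPoints(cv2.minAreaRect(k)); print(nm,bx.round(1).tolist()); print(np.array([plane(g,*p,z) for p in bx]).round(4).tolist())
```

```text
jig [[332.6000061035156, 224.89999389648438], [337.0, 170.39999389648438], [446.5, 179.3000030517578], [442.1000061035156, 233.8000030517578]]
[[0.466, 0.0007, 0.1], [0.6207, -0.0144, 0.1], [0.5953, -0.3244, 0.1], [0.4409, -0.3035, 0.1]]
tray [[194.8000030517578, 219.6999969482422], [268.79998779296875, 215.39999389648438], [270.20001220703125, 237.89999389648438], [196.10000610351562, 242.3000030517578]]
[[0.4908, 0.4031, 0.005], [0.5039, 0.181, 0.005], [0.4363, 0.1768, 0.005], [0.4233, 0.3971, 0.005]]
```

View pics/jig.png

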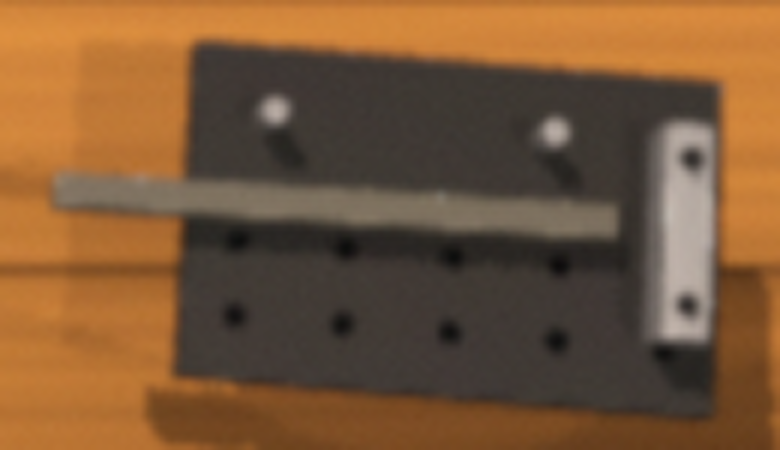

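View pics/tray.png

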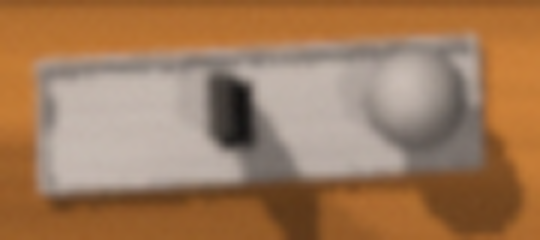

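The jig crop shows the pins at (275,110) and (555,131), the plate corners, and the bar from (55,188) to (617,220). The tray crop shows the lug top at about (222,108) and the ball at (416,98).

```bash
cat >> h.py <<'E'
def crop_pt(g,X,Y,x0,y0,s,z): return plane(g,x0+(X+.5)/s-.5,y0+(Y+.5)/s-.5,z)
E
python3 - <<'E'
from h import *
g=load('top1.png'); J=lambda X,Y,z:crop_pt(g,X,Y,325,165,6,z)[:2]
pA=J(275,110,.122);pB=J(555,131,.122)
cor=np.array([J(*p,.1) for p in((192,43),(720,82),(712,415),(178,377))])
print('pins',pA,pB,np.linalg.norm(pA-pB)); print('corners',cor,cor.mean(0))
for d in(pA-pB,cor[0]-cor[1],cor[3]-cor[2]): print('yaw',np.arctan2(-d[0],d[1]))
e=J(54,188,.116);f=J(618,220,.116);d=e-f;print('bar',e,f,np.linalg.norm(d),np.arctan2(-d[0],d[1]))
yaw=np.mean([np.arctan2(-x[0],x[1]) for x in(pA-pB,cor[0]-cor[1],cor[3]-cor[2])])
Rz=np.array([[np.cos(yaw),-np.sin(yaw)],[np.sin(yaw),np.cos(yaw)]])
s1=(pA+pB)/2-Rz@[.014,-.015]; s2=cor.mean(0)+Rz@[0,.040]
print('yaw',yaw,'seat from pins',s1,'plate y-only',s2,'bar mid in seat',Rz.T@((e+f)/2-s1))
T=lambda X,Y,z:crop_pt(g,X,Y,190,210,6,z)[:2]
b=T(416,98,.037);l=T(221,108,.063);print('ball',b,'lug',l,np.linalg.norm(b-l))
tc=np.array([T(*p,.009) for p in((37,62),(477,35),(484,163),(40,193))]);print(tc,tc.mean(0));d=tc[0]-tc[1];print(np.arctan2(-d[0],d[1]))
h=load('side1.png');print('side reproj pins',proj(h,[*pA,.122]),proj(h,[*pB,.122]),'end',proj(h,[*e,.116]),'ball',proj(h,[*b,.037]),'lug',proj(h,[*l,.063]))
E
```

```text
pins [ 0.58037682 -0.10353923] [ 0.57058177 -0.23281653] 0.1296478413262884
corners [[ 0.61673593 -0.0697314 ]
 [ 0.59818664 -0.31914664]
 [ 0.44108362 -0.30685432]
 [ 0.45907263 -0.05935076]] [ 0.5287697  -0.18877078]
yaw -0.07562328462227243
yaw -0.07423447267415874
yaw -0.07255424921249441
bar [ 0.54495817 -0.0016326 ] [ 0.52997336 -0.26204161] 0.26083978957664616 -0.057479974960954784
yaw -0.07413733550297519 seat from pins [ 0.56262879 -0.15218211] plate y-only [ 0.53173248 -0.14888066] bar mid in seat [-0.02660085  0.01842531]
ball [0.46921959 0.20867071] lug [0.46206417 0.29990255] 0.09151200659352048
[[0.48979121 0.39937599]
 [0.50328885 0.18018321]
 [0.43951703 0.17641115]
 [0.42467455 0.39600654]] [0.46431791 0.28799423]
0.061501197018296344
side reproj pins [310.31406978 276.07698127] [319.23213303 325.51275383] end [287.02096311 245.50349513] ball [245.58231383 206.90426662] lug [238.07378423 177.87693915]
```

Call:
drive_tool(steps=[0,25,-30,0,2.2,0,25,-30,0,2.2,0,25,-30,0,2.2,0,25,-30,0,2.2,0,25,-30,0,2.4])

```text
clock: 0.52
position: [0.2918, 0.4508, 0.2451]
tool_rot: [-1.571, 0.0, 1.5]
force: [0.4, 0.9, 0.4]
grip_width: 0.0255
```

Call:
drive_tool(steps=[0,25,-30,0,0,0,25,-30,0,0,0,25,-30,0,0,0,25,-30,0,0,0,25,-30,0,0])

```text
clock: 0.93
position: [0.4168, 0.3008, 0.2453]
tool_rot: [-1.571, 0.0, 1.497]
force: [0.9, 1.7, 1.1]
grip_width: 0.0003
```

Call:
drive_tool(steps=[0,6,-30,0,0,0,6,-30,0,0,0,6,-30,0,0,0,6,-30,0,0,0,6,-30,0,0])

```text
clock: 1.35
position: [0.4459, 0.151, 0.2452]
tool_rot: [-1.571, 0.0, 1.497]
force: [1.6, 0.7, -0.1]
grip_width: 0.0004
```

Call:
drive_tool(steps=[0,6,-30,0,0,0,6,-30,0,0,0,6,-30,0,0,0,6,-30,0,0,0,6,-30,0,0])

```text
clock: 1.77
position: [0.4759, 0.001, 0.2452]
tool_rot: [-1.571, 0.0, 1.498]
force: [-1.0, 0.0, 0.1]
grip_width: -0.0006
```

Call:
drive_tool(steps=[0,5,-30,0,0,0,5,-30,0,0,0,5,-30,0,0,0,5,-30,0,0,0,5,-30,0,0])

```text
clock: 2.18
position: [0.5009, -0.149, 0.2452]
tool_rot: [-1.571, -0.0, 1.497]
force: [0.8, 0.7, 0.3]
grip_width: -0.0002
```

Call:
drive_tool(steps=[0,0,0,-30,0,0,0,0,-30,0,0,0,0,-30,0,0,0,0,-20,0,0,0,0,-15,0])

```text
clock: 2.6
position: [0.5, -0.1473, 0.1181]
tool_rot: [-1.568, -0.0, 1.497]
force: [0.7, -0.6, -0.6]
grip_width: -0.0
```

Run:
```python
from h import *
print(monitor.observe()['position'],monitor.observe()['force'])
a=snap('top','t2.png');b=snap('side','s2.png')
A=cv2.resize(a['frame'][140:260,300:460,::-1],None,fx=3,fy=3,interpolation=2)
B=cv2.resize(b['frame'][200:380,220:360,::-1],None,fx=2.2,fy=2.2,interpolation=2)
c=np.zeros((400,800,3),np.uint8);c[:360,:480]=A;c[:B.shape[0],482:482+B.shape[1]]=B;cv2.imwrite('pics/c2.png',c)
```

```text
[ 0.50002998 -0.14727975  0.11810586] [ 0.70775829 -0.63567488 -0.59475386]
```

View pics/c2.png

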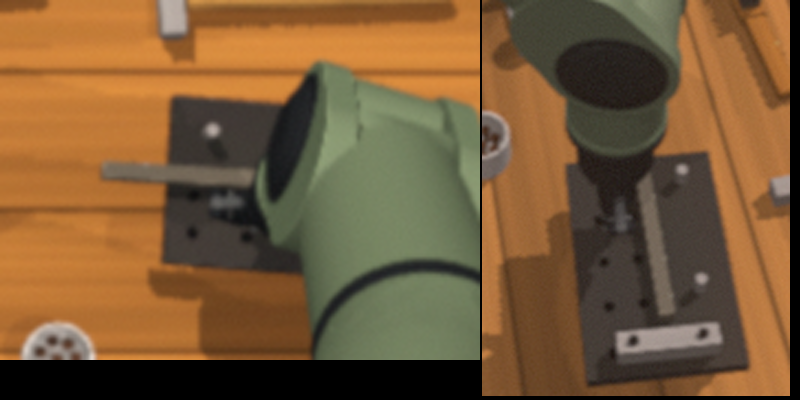

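The fingers are down beside the bar on its -x side, clear of everything, so I start the +x push.

Call:
drive_tool(steps=[0,5,-0.4,0,0,0,5,-0.4,0,0,0,4,-0.3,0,0,0,4,-0.3,0,0,0,4,-0.3,0,0])

```text
clock: 3.12
position: [0.5233, -0.1492, 0.1209]
tool_rot: [-1.571, -0.0, 1.498]
force: [-5.7, 0.6, 2.2]
grip_width: -0.0001
```

Call:
drive_tool(steps=[0,3,-0.2,0,0,0,3,-0.2,0,0,0,3,-0.2,0,0,0,3,-0.2,0,0,0,2,-0.2,0,0])

```text
clock: 3.53
position: [0.5373, -0.1501, 0.1203]
tool_rot: [-1.571, 0.0, 1.498]
force: [-5.3, 0.4, 3.7]
grip_width: -0.0002
```

Call:
drive_tool(steps=[0,1.5,-0.1,0,0,0,1,-0.1,0,0,0,1,-0.1,0,0,0,1,-0.1,0,0,0,0,0,0,0])

```text
clock: 3.95
position: [0.5417, -0.1506, 0.1203]
tool_rot: [-1.571, 0.0, 1.497]
force: [-2.1, 0.6, 2.0]
grip_width: -0.0001
```

Call:
drive_tool(steps=[0,1,-0.1,0,0,0,1,-0.1,0,0,0,0.5,0,0,0,0,0,0,0,0,0,0,0,0,0])

```text
clock: 4.37
position: [0.5442, -0.1508, 0.1203]
tool_rot: [-1.571, 0.0, 1.497]
force: [-1.5, -0.0, 0.7]
grip_width: 0.0001
```

Call:
drive_tool(steps=[0,1,-0.1,0,0,0,1,-0.1,0,0,0,0,0,0,0,0,0,0,0,0,0,0,0,0,0])

```text
clock: 4.78
position: [0.5456, -0.1508, 0.1202]
tool_rot: [-1.57, -0.0, 1.497]
force: [-6.8, 0.3, 3.0]
grip_width: 0.0001
```

Run:
```python
from h import *
print(monitor.observe()['position'],monitor.observe()['force'])
```

```text
[ 0.54558931 -0.15081965  0.12021746] [-6.78772532  0.32175866  3.0474828 ]
```

Call:
drive_tool(steps=[0,1,-0.1,0,0,0,1,-0.1,0,0,0,0,0,0,0,0,0,0,0,0,0,0,0,0,0])

```text
clock: 5.2
position: [0.5458, -0.1509, 0.12]
tool_rot: [-1.566, -0.001, 1.497]
force: [-18.1, 2.2, 12.0]
grip_width: 0.0002
```

Call:
drive_tool(steps=[0,-15,1,0,0,0,-15,1,0,0,0,0,0,30,0,0,0,5,15,0,0,10,35,0,0])

```text
clock: 5.62
position: [0.5284, -0.1145, 0.1686]
tool_rot: [-1.576, 0.003, 1.49]
force: [0.3, -1.6, -0.7]
grip_width: 0.0004
```

Call:
drive_tool(steps=[0,10,35,0,0,0,10,35,0,0,0,10,35,0,0,0,10,35,0,0,0,9,3,0,0])

```text
clock: 6.03
position: [0.5779, 0.0415, 0.1653]
tool_rot: [-1.572, -0.003, 1.505]
force: [-0.4, 1.2, -0.1]
grip_width: 0.0001
```

Call:
drive_tool(steps=[0,0,0,-22,0,0,0,0,-20,0,0,0,0,-3,0,0,0,0,0,0,0,0,0,0,0])

```text
clock: 6.45
position: [0.5775, 0.0336, 0.121]
tool_rot: [-1.571, -0.0, 1.497]
force: [0.8, 0.6, 0.0]
grip_width: 0.0002
```

Run:
```python
from h import *
print(monitor.observe()['position'],monitor.observe()['force'])
a=snap('top','t3.png');b=snap('side','s3.png')
A=cv2.resize(a['frame'][140:260,300:460,::-1],None,fx=3,fy=3,interpolation=2)
B=cv2.resize(b['frame'][200:380,220:360,::-1],None,fx=2.2,fy=2.2,interpolation=2)
c=np.zeros((400,800,3),np.uint8);c[:360,:480]=A;c[:B.shape[0],482:482+B.shape[1]]=B;cv2.imwrite('pics/c3.png',c)
```

```text
[0.57747327 0.03362307 0.12101268] [0.77962448 0.589484   0.00467931]
```

View pics/c3.png

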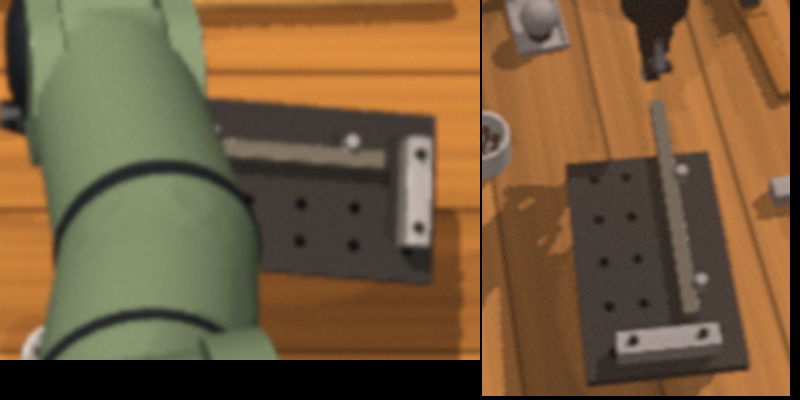

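The bar lies along both pins, the gap to the stop is still open, and the fingertips stand off the free end. I push in -y.

Call:
drive_tool(steps=[0,-0.4,-6,0,0,0,-0.4,-6,0,0,0,-0.4,-5,0,0,0,-0.3,-4,0,0,0,-0.3,-4,0,0])

```text
clock: 6.97
position: [0.5752, 0.0081, 0.1204]
tool_rot: [-1.571, 0.0, 1.497]
force: [-0.2, 1.3, 0.2]
grip_width: 0.0001
```

Call:
drive_tool(steps=[0,-0.2,-3,0,0,0,-0.2,-3,0,0,0,-0.2,-2,0,0,0,-0.2,-2,0,0,0,-0.1,-2,0,0])

```text
clock: 7.38
position: [0.5744, -0.003, 0.1203]
tool_rot: [-1.571, -0.0, 1.498]
force: [-0.1, 3.2, 1.1]
grip_width: -0.0003
```

Call:
drive_tool(steps=[0,-0.1,-1.5,0,0,0,-0.1,-1,0,0,0,-0.1,-1,0,0,0,0,-1,0,0,0,0,0,0,0])

```text
clock: 7.8
position: [0.574, -0.0078, 0.1203]
tool_rot: [-1.571, 0.0, 1.497]
force: [-0.4, 3.2, 0.7]
grip_width: 0.0001
```

Call:
drive_tool(steps=[0,-0.1,-1,0,0,0,-0.1,-1,0,0,0,-0.1,-1,0,0,0,0,0,0,0,0,0,0,0,0])

```text
clock: 8.22
position: [0.5737, -0.0109, 0.1203]
tool_rot: [-1.571, 0.0, 1.497]
force: [-0.7, 3.1, 0.9]
grip_width: -0.0
```

Call:
drive_tool(steps=[0,-0.1,-1,0,0,0,-0.1,-1,0,0,0,0,0,0,0,0,0,0,0,0,0,0,0,0,0])

```text
clock: 8.63
position: [0.5736, -0.0114, 0.1203]
tool_rot: [-1.571, -0.001, 1.498]
force: [1.0, 10.6, 1.1]
grip_width: 0.0
```

Call:
drive_tool(steps=[0,-0.1,-1,0,0,0,0,-0.5,0,0,0,0,0,0,0,0,0,0,0,0,0,0,0,0,0])

```text
clock: 9.05
position: [0.5736, -0.0117, 0.1203]
tool_rot: [-1.571, -0.002, 1.499]
force: [1.1, 15.1, 1.0]
grip_width: 0.0003
```

Call:
drive_tool(steps=[0,1,10,0,0,0,1,20,0,0,0,0,10,25,0,0,0,0,10,0,0,0,0,0,0])

```text
clock: 9.47
position: [0.5765, 0.0258, 0.1574]
tool_rot: [-1.574, -0.0, 1.498]
force: [0.3, -0.7, 0.7]
grip_width: 0.0003
```

Run:
```python
from h import *
print(monitor.observe()['position'],monitor.observe()['force'])
b=snap('side','s4.png')
B=cv2.resize(b['frame'][225:385,240:360,::-1],None,fx=3.75,fy=3.75,interpolation=2);cv2.imwrite('pics/c4.png',B)
```

```text
[0.57647745 0.02581594 0.1573894 ] [ 0.32426763 -0.69823426  0.74131524]
```

View pics/c4.png

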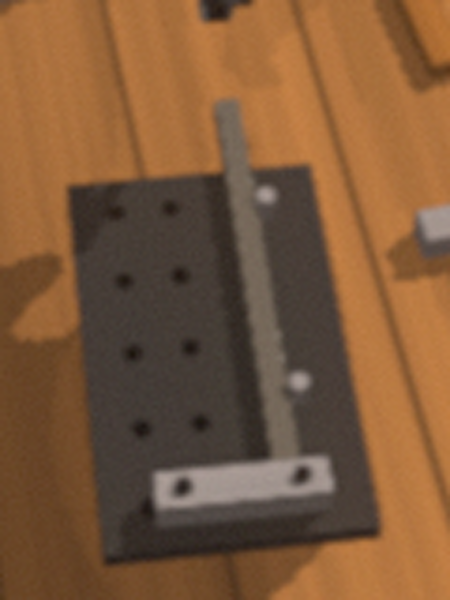

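The bar is on the stop and along both pins. I confirm with one more gentle sideways push.

Call:
drive_tool(steps=[0,-12,-35,3,0,0,-12,-35,0,0,0,-12,-35,0,0,0,-12,-35,0,0,0,-14,-35,0,0])

```text
clock: 9.93
position: [0.5121, -0.1516, 0.1577]
tool_rot: [-1.57, 0.001, 1.497]
force: [1.5, -1.3, 0.4]
grip_width: 0.0002
```

Call:
drive_tool(steps=[0,0,0,0,0,0,0,0,-20,0,0,0,0,-15,0,0,0,0,-5,0,0,10,-0.7,0,0])

```text
clock: 10.35
position: [0.5211, -0.1504, 0.1167]
tool_rot: [-1.567, 0.0, 1.496]
force: [-0.4, -0.3, -0.6]
grip_width: -0.0001
```

Call:
drive_tool(steps=[0,10,-0.7,0,0,0,6,-0.4,0,0,0,2,-0.2,0,0,0,2,-0.2,0,0,0,0,0,0,0])

```text
clock: 10.77
position: [0.5433, -0.1515, 0.1183]
tool_rot: [-1.571, 0.0, 1.497]
force: [0.4, 0.1, 0.8]
grip_width: 0.0001
```

Call:
drive_tool(steps=[0,1,-0.1,0,0,0,1,-0.1,0,0,0,1,-0.1,0,0,0,1,0,0,0,0,0,0,0,0])

```text
clock: 11.18
position: [0.5456, -0.1516, 0.1181]
tool_rot: [-1.567, -0.0, 1.497]
force: [-11.5, 2.1, 8.3]
grip_width: 0.0002
```

Call:
drive_tool(steps=[0,-13,1,0,0,0,-14,1,0,0,0,0,0,30,0,0,0,0,30,0,0,0,0,20,0])

```text
clock: 11.6
position: [0.5206, -0.1499, 0.2006]
tool_rot: [-1.572, 0.0, 1.497]
force: [0.0, 0.9, -0.1]
grip_width: -0.0001
```

Call:
drive_tool(steps=[85,-5,37.5,0,2,85,-5,37.5,0,2,85,-5,37.5,0,2,85,-5,37.5,0,2.2,85,-5,37.5,0,0])

```text
clock: 12.02
position: [0.4948, 0.0394, 0.1986]
tool_rot: [-1.571, -0.0, 1.643]
force: [1.5, 0.8, 0.2]
grip_width: 0.0607
```

Call:
drive_tool(steps=[85,-5,37.5,0,0,85,-5,37.5,0,0,85,-5,37.5,0,0,85,-5,37.5,0,0,85,-5,37.5,0,0])

```text
clock: 12.43
position: [0.4698, 0.2271, 0.1985]
tool_rot: [-1.571, -0.0, 1.64]
force: [1.8, -0.5, 0.7]
grip_width: 0.0849
```

Call:
drive_tool(steps=[85,-4,37.5,0,0,85,-3,35,0,0,85,0,0,0,0,85,0,0,0,0,85,0,0,0,0])

```text
clock: 12.85
position: [0.4634, 0.2973, 0.1982]
tool_rot: [-1.571, 0.001, 1.64]
force: [-0.2, -0.3, 0.8]
grip_width: 0.0855
```

Run:
```python
from h import *
o=monitor.observe();print(o['position'],o['tool_rot'],o['force'])
a=snap('top','t5.png');b=snap('side','s5.png')
A=cv2.resize(a['frame'][140:260,300:460,::-1],None,fx=3,fy=3,interpolation=2)
B=cv2.resize(b['frame'][110:250,190:300,::-1],None,fx=2.85,fy=2.85,interpolation=2)
c=np.zeros((400,800,3),np.uint8);c[:360,:480]=A;c[:B.shape[0],482:482+B.shape[1]]=B[:400];cv2.imwrite('pics/c5.png',c)
```

```text
[0.46339295 0.29726597 0.19819201] [-1.57066511e+00  6.36340007e-04  1.64047657e+00] [-0.15543937 -0.27350644  0.84584128]
```

View pics/c5.png

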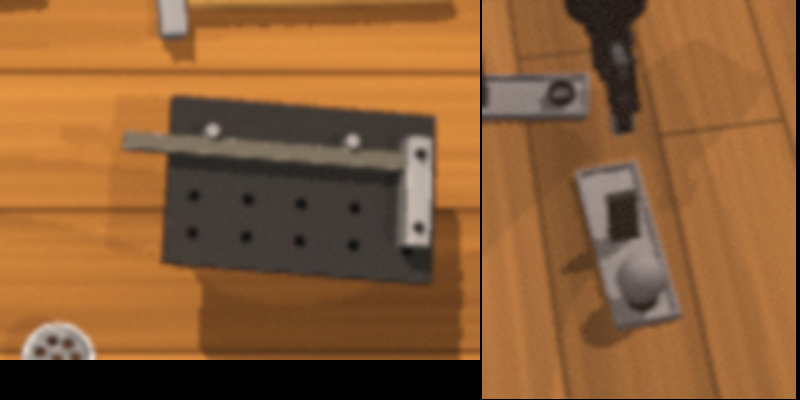

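The bar is home on all stops (end at (123,140) in the crop), and the tray is undisturbed with the ball seated. I descend onto the lug, and measure the bar end from the same frame.

Call:
drive_tool(steps=[85,0,3,-35,0,85,0,0,-35,0,85,0,0,-30,0,85,0,0,-25,0,85,0,0,-18,0])

```text
clock: 13.37
position: [0.4632, 0.2992, 0.0533]
tool_rot: [-1.569, 0.001, 1.639]
force: [1.4, 0.1, -0.7]
grip_width: 0.0848
```

Call:
drive_tool(steps=[85,0,0,-10,0,85,0,0,-4,0,85,0,0,0,0,85,0,0,0,0,85,0,0,0,0])

```text
clock: 13.78
position: [0.464, 0.3011, 0.0425]
tool_rot: [-1.572, -0.001, 1.64]
force: [-0.4, 0.1, -0.2]
grip_width: 0.085
```

Run:
```python
from h import *
g=load('t5.png'); hsv=cv2.cvtColor(g['frame'],cv2.COLOR_RGB2HSV)
gr=g['frame'].astype(int)
for v in(185,186,187,188): print(v,[tuple(gr[v,u]) [0::2] for u in range(336,346)])
for u in(345,350,360): print(u,[tuple(gr[v,u])[0::2] for v in range(180,194)])
h=load('s5.png')
s=np.array([.5626,-.1522]);y=-.074;Rz=np.array([[np.cos(y),-np.sin(y)],[np.sin(y),np.cos(y)]])
e=s+Rz@[0,.13]
print('pred end',e,'ball target',s+Rz@[0,.155])
for sx in(-.008,.008):
  p=s+Rz@[sx,.13];print(sx,'top',proj(g,[*p,.116]),'side',proj(h,[*p,.116]))
gs=h['frame'].astype(int)
for v in(252,254,256,258): print('s',v,[tuple(gs[v,u])[0::2] for u in range(292,312)])
for u in(300,302): print('s',u,[tuple(gs[v,u])[0::2] for v in range(244,262)])
```

```text
185 [(np.int64(195), np.int64(54)), (np.int64(196), np.int64(55)), (np.int64(196), np.int64(56)), (np.int64(191), np.int64(57)), (np.int64(174), np.int64(62)), (np.int64(145), np.int64(80)), (np.int64(133), np.int64(94)), (np.int64(132), np.int64(97)), (np.int64(132), np.int64(97)), (np.int64(133), np.int64(98))]
186 [(np.int64(197), np.int64(56)), (np.int64(196), np.int64(56)), (np.int64(196), np.int64(55)), (np.int64(190), np.int64(56)), (np.int64(165), np.int64(61)), (np.int64(136), np.int64(80)), (np.int64(128), np.int64(94)), (np.int64(131), np.int64(99)), (np.int64(131), np.int64(99)), (np.int64(131), np.int64(99))]
187 [(np.int64(196), np.int64(56)), (np.int64(196), np.int64(56)), (np.int64(196), np.int64(55)), (np.int64(189), np.int64(57)), (np.int64(163), np.int64(63)), (np.int64(139), np.int64(84)), (np.int64(131), np.int64(96)), (np.int64(133), np.int64(102)), (np.int64(132), np.int64(101)), (np.int64(132), np.int64(99))]
188 [(np.int64(196), np.int64(57)), (np.int64(195), np.int64(57)), (np.int64(194), np.int64(56)), (np.int64(186), np.int64(55)), (np.int64(163), np.int64
[... 4623 characters left out ...]
int64(85)), (np.int64(110), np.int64(81)), (np.int64(112), np.int64(85)), (np.int64(113), np.int64(85)), (np.int64(109), np.int64(81))]
s 302 [(np.int64(168), np.int64(59)), (np.int64(171), np.int64(61)), (np.int64(173), np.int64(64)), (np.int64(173), np.int64(62)), (np.int64(170), np.int64(58)), (np.int64(171), np.int64(60)), (np.int64(163), np.int64(63)), (np.int64(142), np.int64(77)), (np.int64(120), np.int64(79)), (np.int64(115), np.int64(85)), (np.int64(115), np.int64(83)), (np.int64(111), np.int64(81)), (np.int64(114), np.int64(85)), (np.int64(111), np.int64(84)), (np.int64(112), np.int64(83)), (np.int64(112), np.int64(82)), (np.int64(112), np.int64(83)), (np.int64(112), np.int64(84))]
```

Call:
drive_tool(steps=[60,0,-0.5,-2,0,45,0,0,0,0,30,0,0,0,0,22,0,0,0,0,18,0,0,0,0], grip_force=70)

```text
clock: 14.2
position: [0.4634, 0.3004, 0.0394]
tool_rot: [-1.571, -0.0, 1.641]
force: [-0.4, -0.1, 0.0]
grip_width: 0.0251
```

Call:
drive_tool(steps=[15,0,0,0,0,13,0,0,0,0,12,0,0,0,0,8,0,0,0,0,5,0,0,0,0])

```text
clock: 14.62
position: [0.4634, 0.2999, 0.0394]
tool_rot: [-1.571, 0.0, 1.64]
force: [-1.2, -3.6, 5.4]
grip_width: 0.0112
```

Call:
drive_tool(steps=[5,0,0,0,0,5,0,0,1,0,5,0,0,2,0,5,0,0,2,0,5,0,0,2,0])

```text
clock: 15.03
position: [0.4632, 0.3004, 0.0463]
tool_rot: [-1.571, 0.0, 1.641]
force: [-0.0, -0.2, -6.0]
grip_width: 0.0111
```

Gripped (width 11 mm, 0.6 kg on the wrist). I lift it gently and carry it to a standoff.

Call:
drive_tool(steps=[5,0,0,5,0,5,0,0,8,0,5,0,0,11,0,5,0,0,11,0,5,0,0,9,0])

```text
clock: 15.45
position: [0.4637, 0.3005, 0.0921]
tool_rot: [-1.572, -0.001, 1.64]
force: [-0.4, 0.5, -6.2]
grip_width: 0.0109
```

Call:
drive_tool(steps=[5,0,0,8,0,5,0,0,6,0,5,0,0,4,0,5,0,0,2,0,5,0,0,0,0])

```text
clock: 15.87
position: [0.4635, 0.3004, 0.1106]
tool_rot: [-1.571, -0.0, 1.641]
force: [0.7, -0.1, -7.0]
grip_width: 0.0112
```

Call:
drive_tool(steps=[5,2,-3,0,0,5,4,-6,0,-0.4,5,6,-9,0,-0.6,5,8,-12,0,-0.8,5,8,-12,0,-0.8])

```text
clock: 16.28
position: [0.4923, 0.2565, 0.1101]
tool_rot: [-1.571, 0.001, 1.593]
force: [-0.1, -1.0, -6.0]
grip_width: 0.0114
```

Call:
drive_tool(steps=[5,8,-12,0,-0.8,5,8,-12,0,-0.8,5,8,-12,0,-0.8,5,8,-12,0,-0.8,5,8,-12,0,-0.8])

```text
clock: 16.7
position: [0.5323, 0.1969, 0.1103]
tool_rot: [-1.571, 0.0, 1.524]
force: [-0.4, 0.8, -6.7]
grip_width: 0.0111
```

Call:
drive_tool(steps=[5,8,-12,0,-0.8,5,8,-12,0,-0.6,5,8,-12,0,-0.2,5,8,-12,0,0,5,8,-12,0,0])

```text
clock: 17.12
position: [0.5722, 0.1371, 0.1103]
tool_rot: [-1.571, 0.0, 1.497]
force: [0.3, 0.4, -6.2]
grip_width: 0.0112
```

Call:
drive_tool(steps=[5,7,-11,0,0,5,6,-9,0,0,5,4,-6,0,0,5,2,-3,0,0,5,0,0,0,0])

```text
clock: 17.53
position: [0.5907, 0.1087, 0.1102]
tool_rot: [-1.571, 0.0, 1.497]
force: [-0.1, -0.7, -6.2]
grip_width: 0.0111
```

Run:
```python
from h import *
o=monitor.observe();print(o['position'],o['tool_rot'],o['force'],o['grip_width'])
a=snap('top','t6.png');b=snap('side','s6.png')
A=cv2.resize(a['frame'][140:240,290:390,::-1],None,fx=4,fy=4,interpolation=2)
B=cv2.resize(b['frame'][190:290,250:350,::-1],None,fx=4,fy=4,interpolation=2)
cv2.imwrite('pics/c6.png',np.hstack([A,B]))
```

```text
[0.59069702 0.10870962 0.11023515] [-1.57081628e+00  1.24229185e-04  1.49667459e+00] [-0.06442379 -0.65860746 -6.23562252] 0.011133868394117157
```

View pics/c6.png

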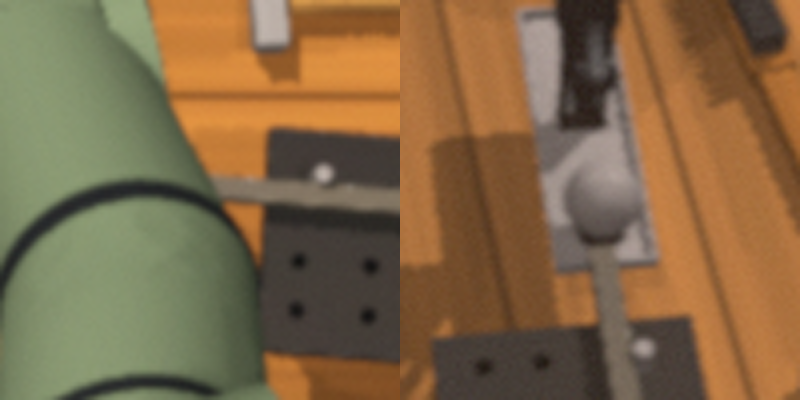

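The side view shows the ball seated at about crop (603,200), about 15 mm short of the bar end (600,245) and a few mm too far to +x. Next I measure the offset in this one camera.

```bash
cat > m.py <<'E'
from h import *
def ball(g,u0,v0):
    im=cv2.resize(g['frame'][190:290,250:350],None,fx=4,fy=4,interpolation=2)
    s=cv2.GaussianBlur(cv2.cvtColor(im,cv2.COLOR_RGB2GRAY),(0,0),3)
    c=cv2.HoughCircles(s,cv2.HOUGH_GRADIENT,2,400,param1=60,param2=15,minRadius=30,maxRadius=48)
    return c
E
python3 - <<'E'
from m import *
g=load('s6.png');c=ball(g,0,0);print(c)
f,Rm,cc=cam(g)
X,Y,r=c[0][0];bp=crop_pt(g,X,Y,250,190,4,.108);print('ball',bp,'exp radius px',4*f*.025/np.linalg.norm(bp-cc))
e=plane(g,300.7,251.3,.116);print('bar end',e)
# bar axis line from s5 at rows, midpoints of edges (top face, sat-based)
h=load('s5.png');hs=cv2.cvtColor(h['frame'],cv2.COLOR_RGB2HSV)[...,1].astype(float)
for v in(253,256,259,262):
    row=hs[v,288:316];i=np.where(row<140)[0]+288;print(v,i.min(),i.max(),plane(h,(i.min()+i.max())/2,v,.116))
y=-.074;Rz=np.array([[np.cos(y),-np.sin(y)],[np.sin(y),np.cos(y)]]);print('rel jig',Rz.T@(bp-e)[:2])
E
```

```text
[[[189.   83.   30.8]]]
ball [0.59459799 0.11169266 0.108     ] exp radius px 37.82088693243634
bar end [ 0.57457922 -0.02513853  0.116     ]
253 297 303 [ 0.57179013 -0.02982085  0.116     ]
256 297 304 [ 0.57107526 -0.03880962  0.116     ]
259 298 305 [ 0.57156375 -0.04794399  0.116     ]
262 298 305 [ 0.56966433 -0.05655068  0.116     ]
rel jig [0.00984771 0.13793675]
```

```bash
cat > m.py <<'E'
from h import *
def ball(g,ex,ey):  # best circle by mean inward gradient, near expected px in 4x crop
    im=cv2.resize(g['frame'][190:290,250:350],None,fx=4,fy=4,interpolation=2)
    hs=cv2.cvtColor(im,cv2.COLOR_RGB2GRAY)
    s=cv2.GaussianBlur(hs,(0,0),2)[ey-70:ey+70,ex-70:ex+70]
    return [ [round(float(a),1) for a in (x+ex-70,y+ey-70,r)] for p2 in(30,20,12) for x,y,r in (cv2.HoughCircles(s,cv2.HOUGH_GRADIENT,1.5,5,param1=40,param2=p2,minRadius=34,maxRadius=41) if cv2.HoughCircles(s,cv2.HOUGH_GRADIENT,1.5,5,param1=40,param2=p2,minRadius=34,maxRadius=41) is not None else [[]])[0][:3]]
def edges(g,ex,ey):  # saturation/gray profiles through the centre, radial edges
    im=cv2.resize(g['frame'][190:290,250:350],None,fx=4,fy=4,interpolation=2)
    s=cv2.GaussianBlur(cv2.cvtColor(im,cv2.COLOR_RGB2GRAY).astype(np.float32),(0,0),2)
    P=cv2.warpPolar(s,(60,72),(ex,ey),60,cv2.WARP_POLAR_LINEAR)
    d=np.abs(np.gradient(P,axis=1))[:,28:48]; return d.argmax(1)+28,d.max(1)
E
python3 - <<'E'
from m import *
g=load('s6.png');print(ball(g,203,200))
r,w=edges(g,203,200);print(r[::2],w[::2].round(0))
E
```

```text
[[199.8, 198.2, 36.8], [199.8, 198.2, 36.8], [207.2, 166.8, 36.4], [198.2, 205.8, 40.2]]
[39 42 44 38 39 39 44 45 44 46 47 46 44 42 38 38 39 40 40 41 39 38 42 42
 44 44 31 46 36 31 44 39 39 46 29 38] [ 3.  4.  5.  4.  6.  8. 11. 11.  8.  6.  7.  7.  7.  5.  3.  7.  7.  6.
  6.  5.  5.  6.  5.  5.  3.  1.  1.  0.  0.  1.  5.  6.  4.  2.  1.  2.]
```

Run:
```python
from m import *
g=load('s6.png')
print(crop_pt(g,202,199,250,190,4,.108), 'kin proj crop',[(p-[250,190])*4+1.5 for p in [proj(g,[.5834,.0176,.108])]])
# lip/initial ball in side: initial frame check of side-vs-top bias
h=load('side1.png')
im=cv2.resize(h['frame'][180:240,215:275],None,fx=8,fy=8,interpolation=2)
s=cv2.GaussianBlur(cv2.cvtColor(im,cv2.COLOR_RGB2GRAY),(0,0),3)
c=cv2.HoughCircles(s,cv2.HOUGH_GRADIENT,1.5,20,param1=40,param2=15,minRadius=62,maxRadius=80);print(c[0][:3] if c is not None else c)
for X,Y,r in c[0][:2]: print(crop_pt(h,X,Y,215,180,8,.037))
```

```text
[0.58259319 0.01671741 0.108     ] kin proj crop [array([202.94866284, 197.71055338])]
[[185.25  41.25  75.65]
 [218.25  51.75  68.3 ]]
[0.45926052 0.29740222 0.037     ]
[0.47040079 0.29000716 0.037     ]
```

Call:
drive_tool(steps=[5,-1.5,-1,0,0,5,-2.5,-2,0,0,5,-2.5,-2,0,0,5,-1.5,-1,0,0,5,0,0,0,0])

```text
clock: 18.05
position: [0.582, 0.1031, 0.1104]
tool_rot: [-1.571, 0.0, 1.497]
force: [-0.0, -0.3, -5.9]
grip_width: 0.0111
```

Call:
drive_tool(steps=[5,0,-1,0,0,5,0,-1.5,0,0,5,0,-1.5,0,0,5,0,-1,0,0,5,0,-0.5,0,0])

```text
clock: 18.47
position: [0.5825, 0.0976, 0.1103]
tool_rot: [-1.571, 0.0, 1.497]
force: [0.1, 0.2, -5.5]
grip_width: 0.0115
```

Run:
```python
from m import *
o=monitor.observe();print(o['position'],o['tool_rot'],o['force'],o['grip_width'])
b=snap('side','s7.png')
B=cv2.resize(b['frame'][210:280,265:335,::-1],None,fx=8,fy=8,interpolation=2);cv2.imwrite('pics/c7.png',B)
print(ball(b,195,209))
for d in(.0225,.025,.0275,.03):
  p=proj(b,[.573+.074*d,-.0228+d,.108]);print(d,(p-[265,210])*8+3.5)
```

```text
[0.5824676  0.09756111 0.11026986] [-1.57082585e+00  1.14041011e-04  1.49713447e+00] [ 0.11274259  0.16395521 -5.47757431] 0.011489719377048693
[[194.8, 213.2, 40.2], [191.8, 219.2, 38.5], [188.8, 213.2, 34.9]]
0.0225 [271.3840341  285.08707187]
0.025 [270.27023356 278.65711048]
0.0275 [269.15911246 272.242618  ]
0.03 [268.05066114 265.84353867]
```

View pics/c7.png

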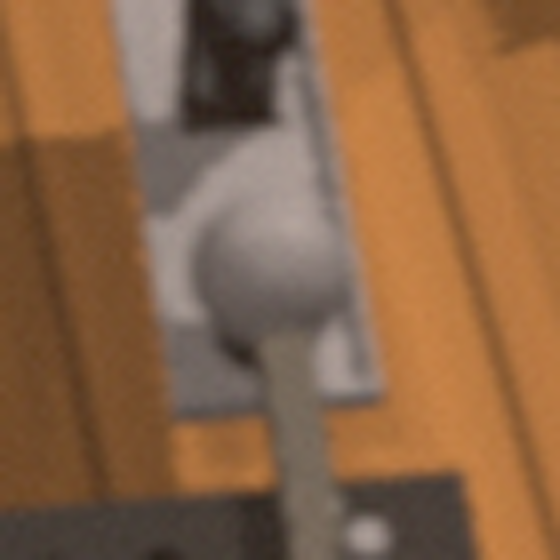

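Run:
```python
from m import *
g=load('s7.png');b=crop_pt(g,270,270,265,210,8,.108);y=-.074;Rz=np.array([[np.cos(y),-np.sin(y)],[np.sin(y),np.cos(y)]])
im=cv2.resize(g['frame'][210:280,265:335],None,fx=8,fy=8,interpolation=2);hs=cv2.cvtColor(im,cv2.COLOR_RGB2HSV)
print('sat row270',hs[270,170:380:8,1]);print('bar rows',[ (v,hs[v,230:350:6,1].tolist()) for v in(370,400)])
print('col286 gray',[(v,int(im[v,286].mean())) for v in range(290,372,4)]); print('col286 b-r',[int(im[v,286,0])-int(im[v,286,2]) for v in range(290,372,4)])
for p in((285,331),(285,325),(287,336)):
  e=crop_pt(g,*p,265,210,8,.116);print(p,e,b,Rz.T@(b-e)[:2])
t=load('t5.png');print('top end',plane(t,340.4,186.3,.116))
```

```text
sat row270 [ 31  32  35  36  40  40  33  35  36  33  33  32  29  35  32  32  34  32
  34  34  31  34  39  63 107 149 168]
bar rows [(370, [44, 44, 42, 45, 55, 62, 66, 63, 59, 63, 60, 56, 58, 55, 45, 33, 30, 33, 32, 30]), (400, [30, 28, 32, 35, 37, 44, 53, 58, 61, 62, 62, 62, 60, 59, 59, 56, 48, 41, 49, 52])]
col286 gray [(290, 106), (294, 101), (298, 98), (302, 93), (306, 90), (310, 86), (314, 85), (318, 85), (322, 88), (326, 91), (330, 93), (334, 97), (338, 101), (342, 104), (346, 106), (350, 106), (354, 104), (358, 103), (362, 103), (366, 104), (370, 104)]
col286 b-r [17, 15, 14, 14, 15, 16, 17, 17, 15, 17, 21, 24, 26, 28, 28, 29, 28, 28, 29, 29, 29]
(285, 331) [ 0.57357243 -0.02383613  0.116     ] [0.5754792 0.0055043 0.108    ] [-0.00026766  0.02940111]
(285, 325) [ 0.57405787 -0.02161971  0.116     ] [0.5754792 0.0055043 0.108    ] [-0.00058791  0.02715487]
(287, 336) [ 0.57377386 -0.02579294  0.116     ] [0.5754792 0.0055043 0.108    ] [-0.00061321  0.03133767]
top end [ 0.5719701  -0.02101727  0.116     ]
```

Call:
drive_tool(steps=[5,0,-0.5,0,0,5,-0.2,-0.5,0,0,5,0,-0.5,0,0,5,0,0,0,0,5,0,0,0,0])

```text
clock: 18.93
position: [0.5822, 0.0964, 0.1103]
tool_rot: [-1.571, 0.0, 1.497]
force: [0.3, -0.0, -5.9]
grip_width: 0.011
```

Call:
drive_tool(steps=[5,0,0,0,0,5,0,0,0,0,5,0,0,0,0,5,0,0,0,0,5,0,0,0,0])

```text
clock: 19.35
position: [0.5822, 0.0964, 0.1103]
tool_rot: [-1.571, 0.0, 1.498]
force: [0.3, -0.1, -6.8]
grip_width: 0.0114
```

Run:
```python
from m import *
o=monitor.observe();print(o['position'],o['tool_rot'],o['force'],o['grip_width'])
b=snap('side','s8.png')
im=b['frame'][210:280,265:335,::-1]
t=grab_frame('top')['frame'][165:235,330:400,::-1]
cv2.imwrite('pics/c8.png',np.hstack([cv2.resize(x,None,fx=5.7,fy=5.7,interpolation=2) for x in(im,t)]))
```

```text
[0.58221471 0.09637184 0.11028753] [-1.57084305e+00  2.04161318e-05  1.49750501e+00] [ 0.33575863 -0.07054988 -6.80758005] 0.011378879892135627
```

View pics/c8.png

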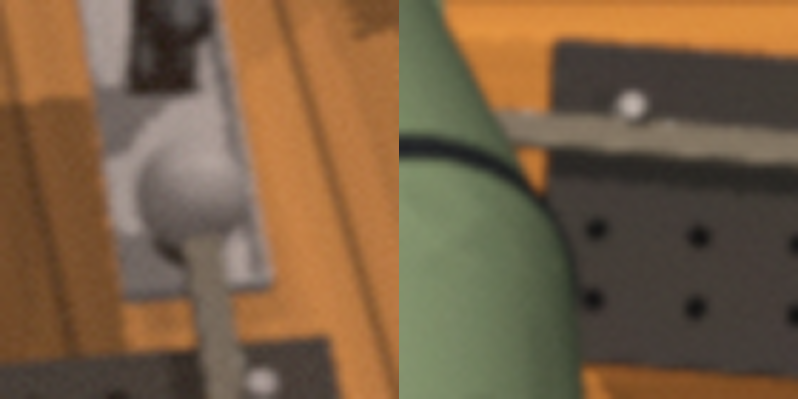

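The ball is seated and in line with the bar end, with a gap of about 1–3 mm. The bar is still on its pins and the tray is still, so I hand in.

```bash
python3 -c "
from workcell import workorder;print(workorder.job_done())"
```

```text
the job is handed in; nothing more can be done
None
```

I pushed the bar home and handed the job in at about 19.4 s of the 69 s, with the tray held up and the ball lined up on the bar's free end. No verdict was reported.

- **Bar:** I pushed it against both side pins, then against the end stop, then repeated the side push. All three pushes ended in a firm stop (18, 15 and 12 N), and the side push stopped at the same place both times. The pictures showed the bar along both pins and on the stop.
- **Tray:** It was gripped by the lug with a 70 N setting, with 0.6–0.7 kg on the wrist. The tool is level and at rest, and the tray's underside is about 71 mm above the bench.
- **Ball:** It is still seated. Its centre is about 1 mm or less off the bar's axis sideways, and at the bar's height to within about 1 mm, worked out from the lift.
- **Gap to the bar:** The two cameras disagree by about 2 mm. The top view puts the ball's centre about 26 mm from the bar's end (1 mm gap), and the side view about 28 mm (3 mm gap). Both are inside the 22–31.5 mm window. The wrist showed no sideways force.

The arm hid the ball and the bar's end from the top camera at the finish. The top figure therefore comes from earlier top pictures plus the arm's own position readings. Automatic circle detection on the ball was unreliable, so I read its position from the picture by eye. The last side picture agreed with the arm's position to about 1 mm.

The hammer, brush and tin were not touched.

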